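# Pump and hold the red brake lever against its stop

### The arm

A 7-joint arm with a two-finger parallel gripper is mounted at the origin on the work surface. World frame = base frame: x ahead of the robot, y to its left, z up, the work surface at z = 0. Lengths are in m, angles in rad, forces in N, time in s.
With the tool pointing down it reaches from about 0.425 to 0.925 m from the base axis. Payload 6.8 kg.
Tool frame: the origin (TCP) lies midway between the tips of the shut fingers; the grasp point (between the pads) lies r.grasp_offset behind it (r.grasp_offset is the distance from the TCP to the grasp point, in m); z points along the fingers, y is the direction in which the jaws open and shut (so a half turn about z gives the same grasp; the last joint's range is limited). The gripper opens to 85 mm and grips with 20 to 120 N. Pads are 22 mm wide; open, the fingers measure 114 mm over their backs; the gripper's body (76 mm by 85 mm) begins 54 mm behind the grasp point. The pads swing forward as they close: fully open they stand 13 mm farther back than shut.
Start: joints at [-1.276, 0.477, 0.022, 1.555, -0.011, 1.109, -0.083], TCP at [0.265, 0.621, 0.231] pointing down, gripper open.
Joint ranges: [-2.96, 2.96], [-0.34, 2.1], [-1.41, 1.46], [0.24, 2.44], [-1.37, 4.51], [0.17, 1.92], [-2.96, 2.96]. Speed limits (rad/s): [2.39, 2.39, 3.14, 3.14, 3.14, 3.14, 3.14].

### API

Orientations are given as a rotation vector (axis times angle).
In Python, from bench import r gives the robot as it stands. The module is installed in compiled form; this text tells all that it offers.
- The arm moves only by the tool send_rows, never from a script. Its argument "moves" is one flat list of numbers, 4 for each row, row after row: the shift along the tool's x, y, z in mm, then the turn about the tool's z in degrees. A call has 1 to 8 rows; each row is the pose to reach, as a shift and turn from the pose commanded when the call began, along the tool's axes at that moment; what a row does not reach only later rows make up. A row lasts 1/8 s, in which the tool goes at most 62.5 mm and 10.7 degrees, less where a joint would pass 70% of its speed; a pose out of reach is approached as far as the arm can. A call with a gripper value outside its range is refused whole. "hand" is the closure, from 0 (fully open) to 1 (shut), set as the call begins (left out, the last holds). The fingers move at their own pace and stop on an object; "newtons" is the grip in N (left out, the last holds). Time passes only in rows, so rows that repeat a pose let the fingers close. It gives the time, the measured TCP pose, the force and the opening at its end, in the units of the state.
- r.get_obs(): the state, without advancing time (a new reading comes with each control period).
- r.grab_frame(name): name is "scene" or "side" or "wrist"; returns a dict with "img" (480x640x3 uint8, red, green, blue), "mtx" (3x3 intrinsics, pixels), "world_to_cam" (4x4, takes a point from world to camera coordinates). Camera axes: x right, y up, looking along -z (the intrinsics and any distortion apply to the point x, -y, -z); pixel columns grow to the right and rows downward; lengths in m; the calibration is good to about 2 mm. A picture is of the moment at which its call begins. There is no depth.
- r.hand_in(): hands the job in, once; it reports no verdict.
The state is a dict: "clock": time; "joints": joint angles; "qvel": joint speeds; "tau": joint torques, N m; "tcp_pos": TCP position; "orientation": TCP orientation; "contact_force": force on the tool from outside, world axes, zero at the start; "moment": the same for the moment, N m; "grip_width": finger opening in m.
Only numpy, scipy, OpenCV 4.12 (cv2) and the standard library are available. Lean on these libraries where they do the work, as an engineer would, in place of code of your own. Each camera call takes 0.05 s, during which the arm holds its last target.

### The job

Check the brake lever with the red face: with the backs of the fingers push it in towards the handlebar until it stops short of the grip, let it come all the way back out, then push it in to its stop again and finish while holding it there. Only push on the lever's outer face, without forcing it: nothing is gripped, the fingers stay off the bar and out from behind the blade, and the blue lever and everything loose on the bench are left alone.

Things in the scene. Friction and masses are not known exactly. Their poses are not given: they have to be found in the camera images.
- stand_red: fixed bench stand carrying the red-faced brake lever: 100 x 100 x 10 mm plate, 40 mm square aluminium post. Origin: centre of the plate's underside, on the bench; z up. A 22 mm handlebar tube runs along its y axis 130 mm above the bench, from y = -50 to +200 mm. The lever lies level on the bar's +x side, at the bar's height, and is pressed towards the stand's -x, to the bar
- stand_blue: fixed bench stand carrying the blue-faced brake lever: 100 x 100 x 10 mm plate, 40 mm square aluminium post. Origin: centre of the plate's underside, on the bench; z up. A 22 mm handlebar tube runs along its y axis 130 mm above the bench, from y = -50 to +200 mm. The lever lies level on the bar's +x side, at the bar's height, and is pressed towards the stand's -x, to the bar
- grip_red: handlebar tube of stand_red with black rubber grip (32 mm diameter, y = 80 to 200 mm), clamp over the post (42 mm wide in x, top 148 mm above the bench; screw heads to 152) and lever perch; same origin and axes as stand_red. The lever's hinge pin stands at x = 34, y = 55 mm. Not to be touched
- face_red: the lever blade's red outer part, turning with the lever: origin on the lever's vertical hinge pin, z up, y along the blade towards its tip. The flat outer face (to press) looks along its +x at x = 6 mm, y = 10 to 130 mm, 18 mm high (z -9 to +9 mm); a ball of 9 mm radius ends it at y = 134 mm
- back_red: the dark inner side of the same blade, facing the bar (x = -5 to -1 mm in the frame of face_red, same origin and axes). Not to be touched
- pad_red (a point): point on the red outer face, 95 mm from the hinge pin, mid-height (130 mm above the bench): a good place to press
- lever_red (a joint): angle of the red lever (rad): 0 fully out, blade 0.38 rad off the bar's line; grows as it is pressed (anticlockwise seen from above); its solid stop is at 0.32, where 20 to 30 mm still separate blade and grip. A spring returns it: 95 mm from the pin it takes 3.5 N to start and 10 N to reach the stop; 15 N holds it well, over 35 N forces it
- lever_blue (a joint): the same for the blue lever, which is to be left alone
- pedal: loose black pedal, 70 x 85 x 22 mm, near stand_red; origin under its centre
- hexkey: loose steel L-shaped hex key, 8 mm thick, long arm 100 mm along its y, lying under the red lever's bar; origin under the middle of the long arm
- caliper: loose grey brake caliper, about 80 x 35 x 38 mm high, lying under the blue lever's bar; origin under its centre
- bearing: loose steel bearing ring, 42 mm across, 12 mm high, near stand_blue; origin under its centre
- tape: loose blue tape roll, 96 mm across, 25 mm high; origin under its centre
- oil: loose yellow oil bottle, 44 mm across, 110 mm high; origin under its centre
- mug: loose white mug, 76 mm across, 85 mm high; origin under its centre
- driver: loose screwdriver with an orange handle, lying between the two stands; origin at its underside

How it is judged:
On the way, in this order (a step that is already met when the one before it is completed fails the run):
1. the red lever is pushed in to its stop by the fingers (value of joint lever_red above 0.295 rad and contact force between the fingers and face_red above 3 N), for 0.3 s.
2. the red lever has come all the way back out (value of joint lever_red below 0.04 rad), for 0.2 s.
3. the red lever is pushed in to its stop again and held (all of step 1), for 0.5 s.
At the end, for the whole second after the job is handed in: after one full stroke in and out, the fingers hold the red lever at its stop (above 0.295 rad of 0.32) with more than 3 N on its outer face, the blue lever is out (under 0.06 rad) (all of step 3 and velocity of joint lever_red below 0.1 rad/s and value of joint lever_blue below 0.06 rad and contact force between anything else and back_red below 1 N); the arm keeps its last pose, push and grip.
It fails at once if the red lever is forced (over 35 N) (contact force between anything else and face_red above 35 N).
It fails at once if the fingers are behind the blade (something over 1 N touches its inner side) (contact force between anything else and back_red above 1 N).
It fails at once if something bears on the handlebar, grip or perch (contact force between anything else and grip_red above 3 N).
It fails at once if the blue lever is pressed (value of joint lever_blue above 0.06 rad).
It fails at once if a loose thing on the bench is pushed away or lifted (over 20 mm) (distance of any of pedal, hexkey, caliper, bearing, tape, oil, mug, driver from where it was at the start of the episode above 0.02 m).
It also fails if it takes over 40 s, if anything falls off the work surface, if the arm or the gripper's body presses on something with over 40 N, if the wrist force passes 120 N, or if a joint passes its speed limit or range.

## Working session

There is one attempt and no reset: what is moved stays moved. The work goes in short steps, Python scripts to look and compute and a tool call to move; the robot and the scene stay as the last step left them, time stands still between calls to the robot, and variables do not carry over. Pictures are saved under pics/ and viewed, and the job is handed in when it is done.

Besides the shell and the picture viewer there is one more tool, called by a JSON object that holds its "op" and its "data". send_rows: Moves the arm, as the interface text tells. Its arguments: {"type":"object","properties":{"moves":{"type":"array"},"hand":{"type":"number"},"newtons":{"type":"number"}},"required":["moves"]}

```bash
mkdir -p pics
python3 - <<'E'
from bench import r
import cv2
o=r.get_obs()
for k,v in o.items(): print(k,v)
print(r.grasp_offset)
for n in ["scene","side","wrist"]:
    f=r.grab_frame(n); cv2.imwrite(f"pics/{n}0.png",f["img"][:,:,::-1])
    print(n,f["mtx"].tolist(),f["world_to_cam"].round(4).tolist(), [k for k in f])
E
```

```text
clock 0.0
joints [-1.27611029  0.47783492  0.02232626  1.55647203 -0.01153962  1.10931763
 -0.08308241]
qvel [ 0.00173757  0.00014815 -0.00066081  0.00109979 -0.00045753 -0.00029221
  0.00035598]
tau [ 1.62850196e-03 -5.96453297e+01  1.60866302e+00 -2.81178224e+01
  1.24620119e-02  9.40742641e-03 -2.60567691e-05]
tcp_pos [0.26434526 0.62041868 0.23029342]
orientation [-6.28318916e-01 -3.07783157e+00  2.95888824e-03]
contact_force [0.1645838  0.27441193 0.06122828]
moment [-0.02609313  0.01538478 -0.01624705]
grip_width 0.0855456466004961
0.0187
scene [[604.1355020550893, 0.0, 312.5150769270046], [0.0, 604.1355020550893, 237.70369386171538], [0.0, 0.0, 1.0]] [[0.3017, 0.9534, 0.0081, -0.171], [-0.5437, 0.1651, 0.8229, 0.2264], [0.7832, -0.2527, 0.5681, -1.7723], [0.0, 0.0, 0.0, 1.0]] ['img', 'mtx', 'world_to_cam']
side [[555.3223086421394, 0.0, 304.5011238710655], [0.0, 555.3223086421394, 237.82562737781012], [0.0, 0.0, 1.0]] [[0.877, -0.4802, 0.0176, -0.5104], [0.2618, 0.5082, 0.8205, -0.2491], [-0.4029, -0.715, 0.5714, -0.9125], [0.0, 0.0, 0.0, 1.0]] ['img', 'mtx', 'world_to_cam']
wrist [[429.99211200547586, 0.0, 320.517173713891], [0.0, 429.99211200547586, 238.94329534344647], [0.0, 0.0, 1.0]] [[0.3926, 0.9197, -0.0022, -0.673], [-0.8756, 0.3731, -0.3066, 0.0393], [-0.2812, 0.1223, 0.9518, -0.3801], [0.0, 0.0, 0.0, 1.0]] ['img', 'mtx', 'world_to_cam']
```

View pics/scene0.png

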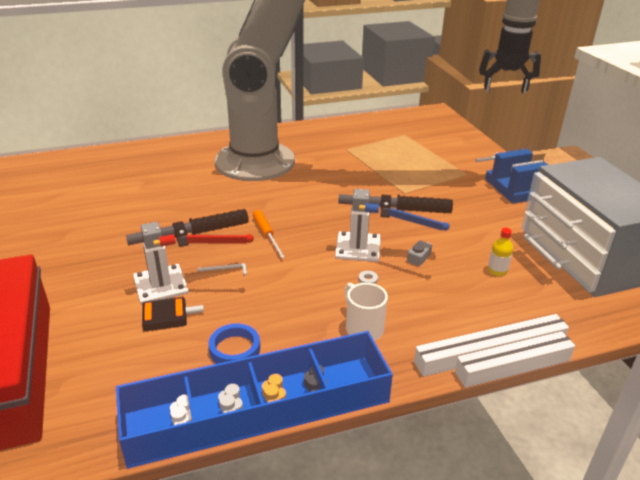

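View pics/side0.png

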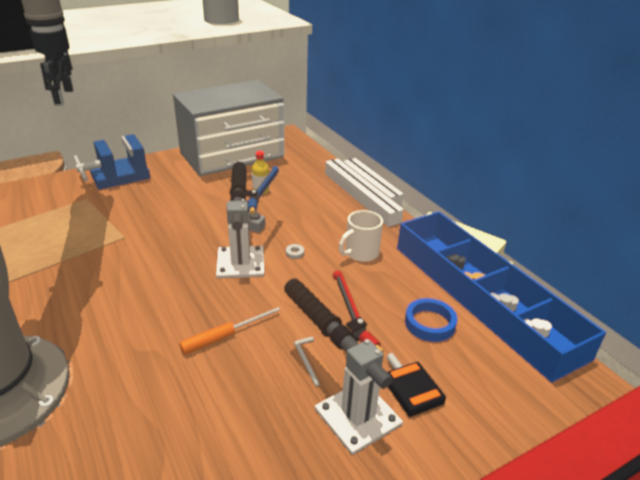

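View pics/wrist0.png

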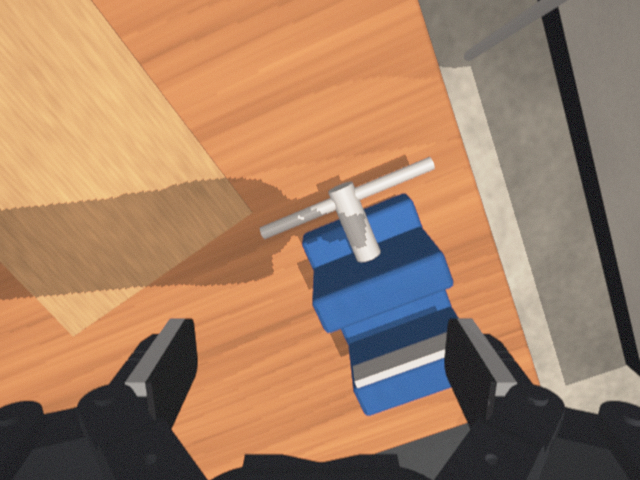

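The scene view shows the red stand (plate around 160,282; bar from 130,238 to 247,218; red ball tip near 250,239). The side view shows the same stand, with its plate near 358,417 and its tip near 338,273. I'll enlarge both.

Run:
```python
import cv2
a=cv2.imread("pics/scene0.png")[200:330,115:275]; cv2.imwrite("pics/sc.png",cv2.resize(a,None,fx=5,fy=5,interpolation=cv2.INTER_CUBIC)[:600])
a=cv2.imread("pics/scene0.png")[200:310,115:275]; cv2.imwrite("pics/sc.png",cv2.resize(a,None,fx=5,fy=5,interpolation=cv2.INTER_CUBIC))
a=cv2.imread("pics/side0.png")[255:455,270:450]; cv2.imwrite("pics/sd.png",cv2.resize(a,None,fx=3,fy=3,interpolation=cv2.INTER_CUBIC))
```

```text
(no output)
```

View pics/sc.png

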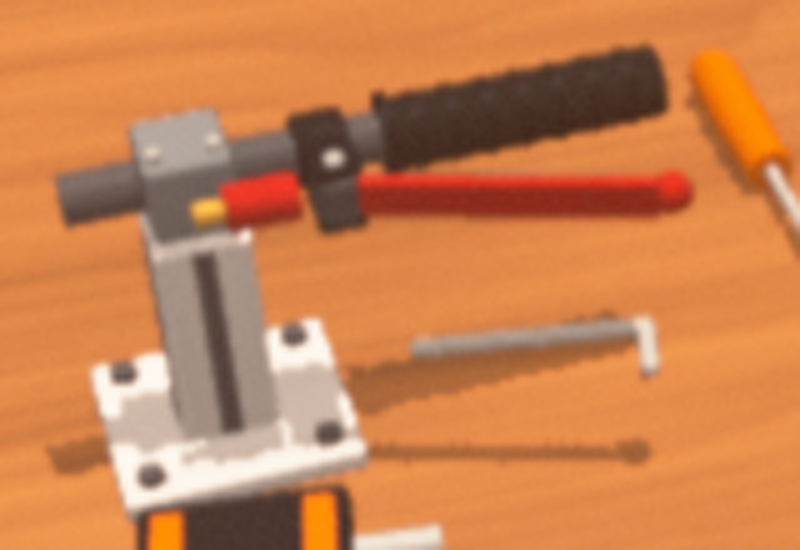

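View pics/sd.png

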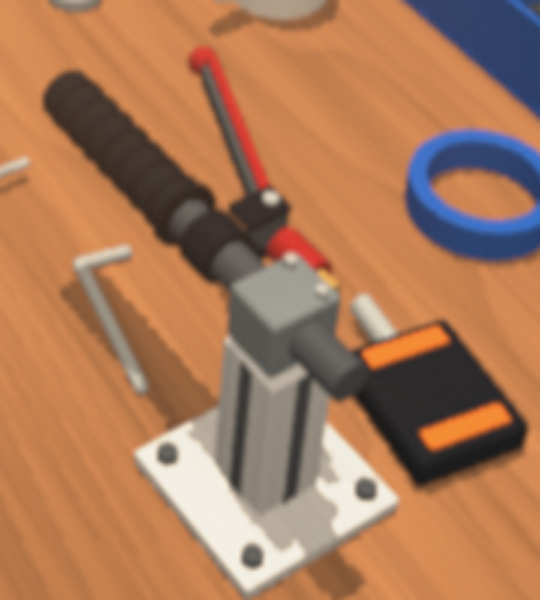

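```bash
cat > h.py <<'E'
import numpy as np
from scipy.optimize import least_squares
def proj(f,P):
    P=np.atleast_2d(P); c=(f["world_to_cam"]@np.c_[P,np.ones(len(P))].T).T[:,:3]
    q=np.c_[c[:,0],-c[:,1],-c[:,2]]@np.array(f["mtx"]).T
    return q[:,:2]/q[:,2:]
def lev(y,th=0,x=0):
    a=.38-th
    return np.array([.034+y*np.sin(a)+x*np.cos(a), .055+y*np.cos(a)-x*np.sin(a), .130])
def w(s,P):
    P=np.atleast_2d(P); c,n=np.cos(s[2]),np.sin(s[2])
    return np.c_[s[0]+c*P[:,0]-n*P[:,1], s[1]+n*P[:,0]+c*P[:,1], P[:,2]]
E
python3 - <<'E'
from bench import r
from h import *
fs,fd=r.grab_frame("scene"),r.grab_frame("side")
b=lev(.134)
Ps=np.array([b,[-.05,-.05,.01],[-.05,.05,.01],[.05,.05,.01],[.05,-.05,.01],[0,-.05,.13],[0,.2,.13]])
us=np.array([[249.6,238],[133.4,274],[179,264],[188,290],[141,301],[128.6,239.6],[246,215.6]])
Pd=np.array([b,[-.05,.05,.01],[-.05,-.05,.01],[.05,-.05,.01],[0,.2,.13]])
ud=np.array([[337.7,274.7],[315.7,406],[352.3,450.7],[402.3,420.7],[290.7,285.7]])
fun=lambda s:np.r_[(proj(fs,w(s,Ps))-us).ravel(),(proj(fd,w(s,Pd))-ud).ravel()]
g=least_squares(fun,[.6,-.25,0.],loss='soft_l1')
print(g.x.round(4)); print(fun(g.x).reshape(-1,2).round(1))
for idx,n in [(slice(0,14),'scene'),(slice(14,24),'side')]:
    g1=least_squares(lambda s:fun(s)[idx],g.x); print(n,g1.x.round(4))
s=g.x
for n,P in [("pin",lev(0)),("tip",b),("pad0",lev(.095,0,.006)),("pad.32",lev(.095,.32,.006)),("gripend",[0,.2,.13])]: print(n,w(s,P).round(4))
E
```

```text
[ 0.5024 -0.3228  0.0845]
[[-0.8 -0.6]
 [-1.3 -1.4]
 [-1.2 -1.7]
 [-0.1 -1.1]
 [-1.4 -0.5]
 [-2.4 -0.1]
 [ 0.2 -0.9]
 [ 0.  -1. ]
 [-1.2 -3.1]
 [ 0.4 -1.4]
 [ 1.2 -2.1]
 [ 0.3 -2. ]]
scene [ 0.5058 -0.3211  0.0855]
side [ 0.5001 -0.326   0.0847]
pin [[ 0.5316 -0.2651  0.13  ]]
tip [[ 0.5706 -0.1369  0.13  ]]
pad0 [[ 0.565 -0.176  0.13 ]]
pad.32 [[ 0.5353 -0.17    0.13  ]]
gripend [[ 0.4855 -0.1235  0.13  ]]
```

```bash
cat >> h.py <<'E'
from scipy.spatial.transform import Rotation as Ro
def togo(o,target,yang):
    R=Ro.from_rotvec(o["orientation"]).as_matrix()
    d=R.T@(np.array(target)-o["tcp_pos"])*1000
    ya=np.degrees(np.arctan2(R[1,1],R[0,1]))
    return d.round(1), round(ya-yang,1)
E
python3 - <<'E'
from bench import r
from h import *
print(togo(r.get_obs(),[.61,-.172,.235],1.5))
E
```

```text
(array([-628.6, -593.9,   -3.6]), np.float64(65.4))
```

{"op": "send_rows", "data": {"moves": [-20, -19, 0, 2, -59, -56, 0, 6, -98, -93, 0, 10, -138, -130, 0, 14, -177, -167, 0, 18, -216, -204, 0, 22, -256, -242, 0, 26, -295, -279, 0, 30], "hand": 1, "newtons": 20}}

```text
clock: 1.25
tcp_pos: [0.4271, 0.2469, 0.2315]
orientation: [1.407, 2.809, 0.001]
contact_force: [1.0, -0.2, 0.6]
grip_width: -0.0001
```

Run:
```python
from bench import r
from h import *
o=r.get_obs();print(o["tcp_pos"],o["joints"].round(2))
print(togo(o,[.61,-.172,.235],1.5))
```

```text
[0.42714577 0.24691537 0.23150893] [-0.88  0.17  0.26  1.99 -0.05  0.98  0.05]
(array([-445. , -104.4,   -3.6]), np.float64(35.3))
```

{"op": "send_rows", "data": {"moves": [-50, -12, -1, 4, -100, -24, -1, 8, -150, -35, -2, 12, -200, -47, -2, 16, -250, -59, -3, 20, -300, -70, -3, 24, -350, -82, -3, 28, -400, -94, -3, 32]}}

```text
clock: 2.25
tcp_pos: [0.5924, -0.1289, 0.2344]
orientation: [2.126, 2.313, 0.001]
contact_force: [1.6, 0.2, 0.4]
grip_width: 0.0001
```

Run:
```python
from bench import r
from h import *
o=r.get_obs();print(o["tcp_pos"],o["joints"].round(2))
print(togo(o,[.61,-.172,.235],1.5))
```

```text
[ 0.59235432 -0.12885197  0.23437617] [-0.31  0.4   0.56  1.75 -0.24  1.06  0.42]
(array([-44.5,  14. ,  -0.6]), np.float64(3.3))
```

{"op": "send_rows", "data": {"moves": [-22, 7, 0, 1.7, -44, 14, 0, 3.3, -44.5, 14, 0, 3.3, -44.5, 14, 0, 3.3]}}

```text
clock: 2.75
tcp_pos: [0.6094, -0.1692, 0.2341]
orientation: [-2.187, -2.254, -0.001]
contact_force: [0.4, -0.1, -1.3]
grip_width: -0.0
```

Run:
```python
from bench import r
from h import *
import cv2
o=r.get_obs();print(o["tcp_pos"],o["contact_force"])
for n in ["scene","side","wrist"]:
    f=r.grab_frame(n); im=f["img"][:,:,::-1]
    if n=="scene": im=cv2.resize(im[130:330,100:340],None,fx=3,fy=3)
    if n=="side": im=cv2.resize(im[130:430,220:480],None,fx=2,fy=2)
    cv2.imwrite(f"pics/{n}1.png",im)
```

```text
[ 0.60942779 -0.16919624  0.23405171] [ 0.44713477 -0.13619184 -1.33461658]
```

View pics/scene1.png

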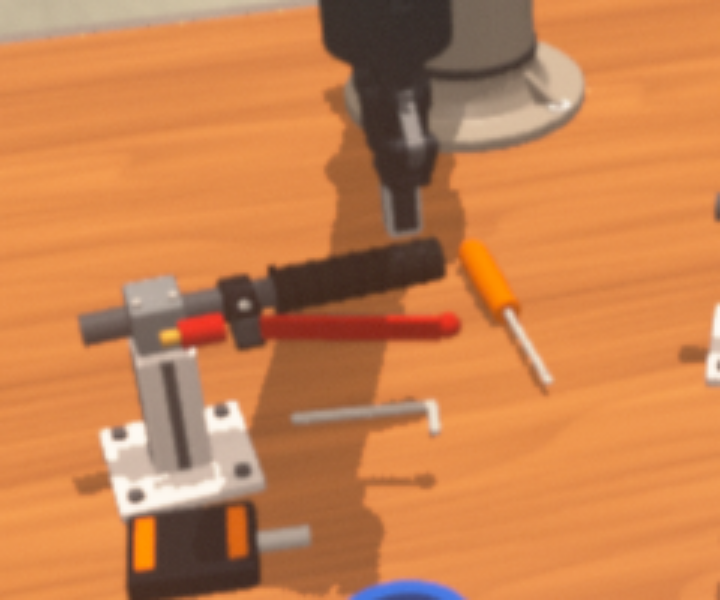

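View pics/side1.png

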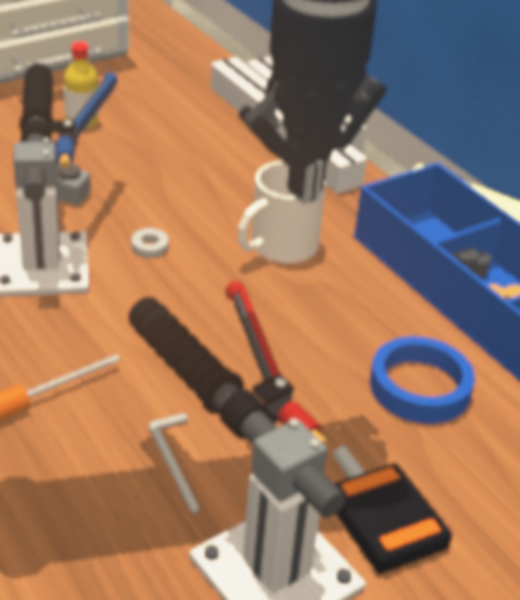

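View pics/wrist1.png

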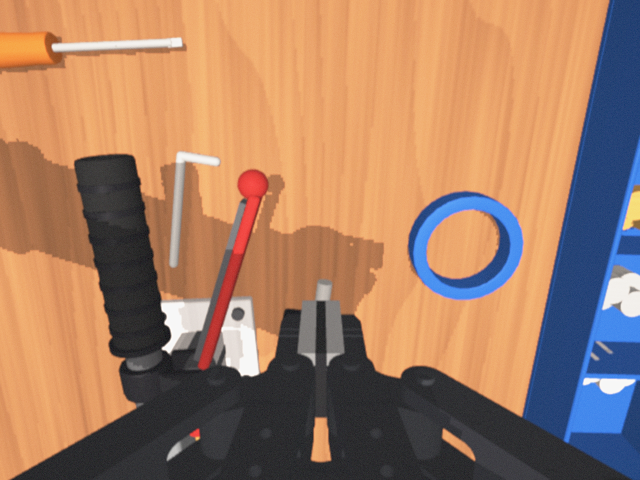

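The wrist view shows the ball at (253,184), the red face to its lower left, and the fingers clear on the outer side. I'll check the fit against this view.

Run:
```python
from bench import r
from h import *
f=r.grab_frame("wrist")
s=[.5024,-.3228,.0845]
print("ball pred",proj(f,w(s,lev(.134))), "seen 253,184")
# ray at seen ball with z=.13
M=f["world_to_cam"];K=f["mtx"]
def ray(u,v,z):
    d=np.linalg.inv(K)@[u,v,1]; d=np.array([d[0],-d[1],-d[2]]); Rm=M[:3,:3]; c=-Rm.T@M[:3,3]; d=Rm.T@d
    return c+d*(z-c[2])/d[2]
print("ball at",ray(253,184,.13), "fit",w(s,lev(.134)))
print("grip end", ray(106,160,.13), w(s,[0,.2,.13]))
P=[w(s,[*lev(y,0,.006)[:2],.139])[0] for y in (.06,.095,.12)]
print(proj(f,np.array(P)))
o=r.get_obs();print(togo(o,[.61,-.171,.118],1.5))
```

```text
ball pred [[255.87493043 181.37569728]] seen 253,184
ball at [ 0.56897444 -0.13851238  0.13      ] fit [[ 0.57065996 -0.13693467  0.13      ]]
grip end [ 0.48576459 -0.12721271  0.13      ] [[ 0.4855201 -0.1235136  0.13     ]]
[[229.68231884 301.66083602]
 [245.14647403 250.16340468]
 [256.97853956 210.76125339]]
(array([ -1.7,   0.4, 116.4]), np.float64(0.2))
```

{"op": "send_rows", "data": {"moves": [-1, 1, 25, 0, -2, 2, 60, 0, -2, 2, 90, 0, -2, 2, 110, 0, -2, 2, 116, 0, -2, 2, 116, 0, -2, 2, 116, 0, -2, 2, 116, 0]}}

```text
clock: 3.95
tcp_pos: [0.6122, -0.1728, 0.1192]
orientation: [2.189, 2.252, 0.002]
contact_force: [0.1, 0.4, 0.7]
grip_width: 0.0
```

Run:
```python
from bench import r
from h import *
import cv2
o=r.get_obs();print(o["tcp_pos"],o["contact_force"])
print(togo(o,[.55,-.171,.118],1.5))
for n in ["scene","side","wrist"]:
    f=r.grab_frame(n); im=f["img"][:,:,::-1]
    if n=="scene": im=cv2.resize(im[130:330,100:340],None,fx=3,fy=3)
    if n=="side": im=cv2.resize(im[180:430,220:480],None,fx=2.4,fy=2.4)
    cv2.imwrite(f"pics/{n}2.png",im)
```

```text
[ 0.61215685 -0.17280173  0.11923657] [0.10475031 0.36186593 0.70471091]
(array([  3.6, -62.1,   1.1]), np.float64(0.1))
```

View pics/scene2.png

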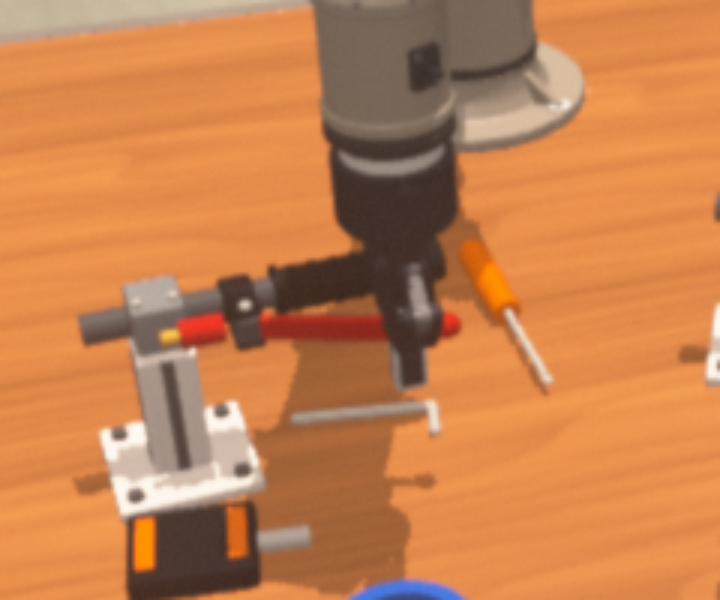

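View pics/side2.png

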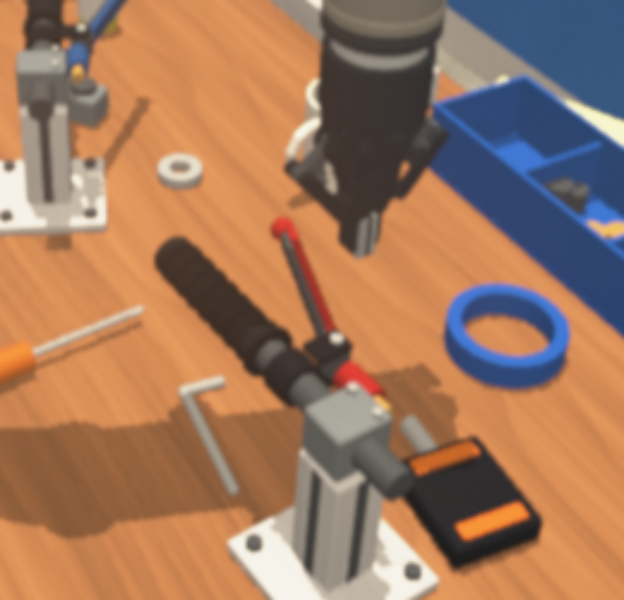

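View pics/wrist2.png

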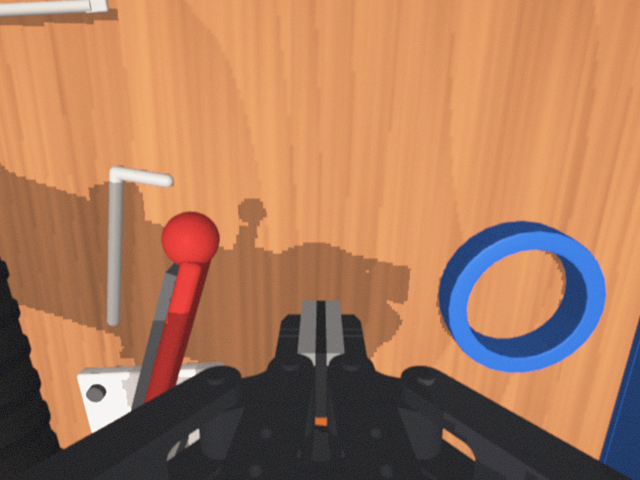

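The fingers are beside the red face with about 27 mm of clearance. The linkages are above grip height, and the bar is clear. Now I'll push gently.

{"op": "send_rows", "data": {"moves": [1, -8, 0, 0, 2, -16, 0, 0, 2, -24, 0, 0, 2, -28, 0, 0, 2, -32, 0, 0, 2, -32, 0, 0]}}

```text
clock: 4.85
tcp_pos: [0.5804, -0.1713, 0.1186]
orientation: [2.188, 2.252, 0.002]
contact_force: [3.7, 1.0, -1.9]
grip_width: -0.0001
```

{"op": "send_rows", "data": {"moves": [0, -4, 0, 0, 0, -8, 0, 0, 0, -12, 0, 0, 0, -16, 0, 0, 0, -18, 0, 0, 0, -18, 0, 0]}}

```text
clock: 5.6
tcp_pos: [0.5638, -0.1704, 0.1188]
orientation: [2.187, 2.253, 0.005]
contact_force: [7.4, 3.7, -1.0]
grip_width: -0.0002
```

{"op": "send_rows", "data": {"moves": [0, -2, 0, 0, 0, -4, 0, 0, 0, -6, 0, 0, 0, -7, 0, 0, 0, -8, 0, 0, 0, -8, 0, 0]}}

```text
clock: 6.35
tcp_pos: [0.5565, -0.1698, 0.1189]
orientation: [2.186, 2.254, 0.007]
contact_force: [7.8, 6.5, -1.5]
grip_width: -0.0002
```

{"op": "send_rows", "data": {"moves": [0, -1, 0, 0, 0, -2, 0, 0, 0, -3, 0, 0, 0, -3, 0, 0]}}

```text
clock: 6.85
tcp_pos: [0.5537, -0.1695, 0.1189]
orientation: [2.186, 2.254, 0.008]
contact_force: [8.4, 6.1, -1.2]
grip_width: 0.0003
```

Run:
```python
from bench import r
from h import *
import cv2
o=r.get_obs();print(o["tcp_pos"],o["contact_force"],o["moment"])
for n in ["scene","side","wrist"]:
    f=r.grab_frame(n); im=f["img"][:,:,::-1]
    cv2.imwrite(f"pics/{n}3r.png",im)
    if n=="scene": im=cv2.resize(im[180:300,120:320],None,fx=4,fy=4)
    if n=="side": im=cv2.resize(im[230:400,250:480],None,fx=3.4,fy=3.4)
    cv2.imwrite(f"pics/{n}3.png",im)
```

```text
[ 0.55372273 -0.16947353  0.11885869] [ 8.38372423  6.1477481  -1.16402642] [ 1.40192695 -1.83485364 -0.13415613]
```

View pics/side3.png

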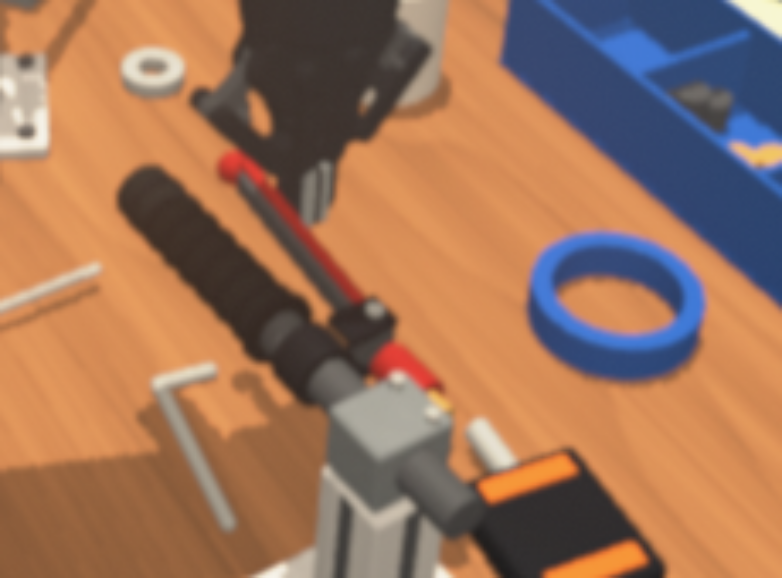

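View pics/wrist3.png

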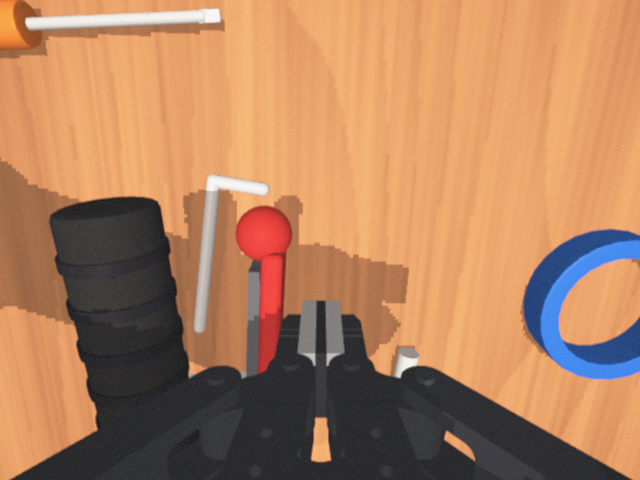

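The lever is well in: the ball is at (264,234) in the wrist view, and there is a clear gap to the grip. I'll estimate the lever angle.

```bash
cat >> h.py <<'E'
def ray(f,u,v,z):
    M=f["world_to_cam"];K=f["mtx"]
    d=np.linalg.inv(K)@[u,v,1]; d=np.array([d[0],-d[1],-d[2]]); Rm=M[:3,:3]; c=-Rm.T@M[:3,3]; d=Rm.T@d
    return c+d*(z-c[2])/d[2]
def theta(f,u,v):
    s=[.5024,-.3228,.0845]
    p=ray(f,u,v,.13); pin=w(s,lev(0))[0]; d=(p-pin)[:2]
    return p.round(4), np.linalg.norm(d).round(4), round(np.arctan2(d[1],d[0])-np.pi/2-s[2]+.38,3)
E
python3 - <<'E'
from bench import r
from h import *
f=r.grab_frame("wrist"); print(theta(f,264,234))
s=[.5024,-.3228,.0845]
for t in (.26,.29,.32): print(t,proj(f,w(s,lev(.134,t))))
f=r.grab_frame("side"); 
for t in (0,.26,.29,.32): print(t,proj(f,w(s,lev(.134,t))))
E
```

```text
(array([ 0.5339, -0.1328,  0.13  ]), np.float64(0.1323), np.float64(0.278))
0.26 [[271.682202   229.32750475]]
0.29 [[258.99487459 228.72900247]]
0.32 [[246.29859674 228.49475669]]
0 [[337.75113653 273.66327765]]
0.26 [[319.12445872 277.53051136]]
0.29 [[317.0843232  278.18013491]]
0.32 [[315.07174051 278.87122848]]
```

{"op": "send_rows", "data": {"moves": [0, -1, 0, 0, 0, -2, 0, 0, 0, -3, 0, 0, 0, -3, 0, 0]}}

```text
clock: 7.6
tcp_pos: [0.5509, -0.1694, 0.1189]
orientation: [2.185, 2.254, 0.008]
contact_force: [9.6, 7.4, -1.5]
grip_width: -0.0001
```

{"op": "send_rows", "data": {"moves": [0, -1, 0, 0, 0, -2, 0, 0, 0, -2, 0, 0]}}

```text
clock: 7.98
tcp_pos: [0.5491, -0.1692, 0.1189]
orientation: [2.185, 2.255, 0.009]
contact_force: [9.8, 7.4, -1.7]
grip_width: 0.0
```

{"op": "send_rows", "data": {"moves": [0, -1, 0, 0, 0, -2, 0, 0, 0, -2, 0, 0]}}

```text
clock: 8.35
tcp_pos: [0.548, -0.1692, 0.119]
orientation: [2.183, 2.254, 0.01]
contact_force: [12.8, 7.7, -3.6]
grip_width: 0.0
```

Run:
```python
from bench import r
from h import *
import cv2
o=r.get_obs();print(o["tcp_pos"],o["contact_force"],o["moment"])
f=r.grab_frame("wrist"); cv2.imwrite("pics/w4.png",cv2.resize(f["img"][170:300,190:390,::-1],None,fx=4,fy=4))
s=[.5024,-.3228,.0845]
for t in (.26,.29,.32): print(t,proj(f,w(s,lev(.134,t))))
```

```text
[ 0.54796278 -0.1691501   0.1190215 ] [12.82975411  7.68108956 -3.55461327] [ 1.62068866 -2.49413855 -0.1184818 ]
0.26 [[290.08400315 230.60314769]]
0.29 [[277.43166965 230.0048409 ]]
0.32 [[264.76351663 229.76965562]]
```

View pics/w4.png

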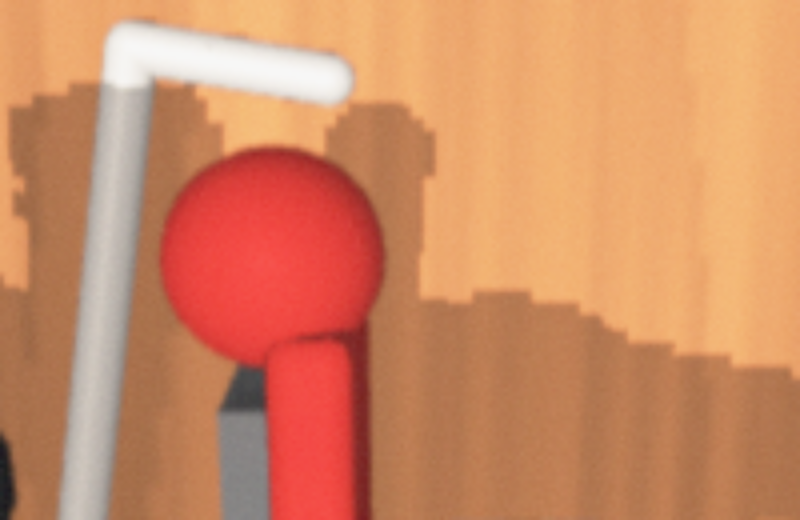

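Ball at (258,234) means θ ≈ 0.32. The last step raised the force and hardly moved the tool. One more small step will confirm the stop.

{"op": "send_rows", "data": {"moves": [0, -1, 0, 0, 0, -2, 0, 0, 0, -2, 0, 0, 0, -2, 0, 0, 0, -2, 0, 0]}}

```text
clock: 9.02
tcp_pos: [0.5478, -0.1692, 0.1192]
orientation: [2.181, 2.253, 0.013]
contact_force: [17.3, 6.9, -7.8]
grip_width: -0.0002
```

The tool held its position while the force rose from 13 to 17 N, so it is on the stop and has stayed there for more than 0.3 s. Now I'll back off fully.

{"op": "send_rows", "data": {"moves": [0, -2, 0, 0, 0, 5, 0, 0, 0, 12, 0, 0, 0, 20, 0, 0, 0, 30, 0, 0, 0, 40, 0, 0, 0, 48, 0, 0, 0, 52, 0, 0]}}

```text
clock: 10.02
tcp_pos: [0.5931, -0.1706, 0.1177]
orientation: [-2.188, -2.252, 0.001]
contact_force: [-0.2, 0.2, -0.0]
grip_width: 0.0001
```

{"op": "send_rows", "data": {"moves": [0, 0, 0, 0, 0, 0, 0, 0, 0, 0, 0, 0]}}

```text
clock: 10.4
tcp_pos: [0.5932, -0.1711, 0.1183]
orientation: [-2.19, -2.252, 0.0]
contact_force: [0.0, -0.2, -0.1]
grip_width: -0.0003
```

Run:
```python
from bench import r
from h import *
import cv2
o=r.get_obs();print(o["tcp_pos"],o["contact_force"])
f=r.grab_frame("wrist"); cv2.imwrite("pics/w5.png",f["img"][:,:,::-1])
s=[.5024,-.3228,.0845]
for t in (0,.04): print(t,proj(f,w(s,lev(.134,t))))
```

```text
[ 0.59316885 -0.17114577  0.11829604] [ 0.04764178 -0.17531634 -0.05231027]
0 [[254.87356212 241.76891881]]
0.04 [[238.53669882 236.99051051]]
```

View pics/w5.png

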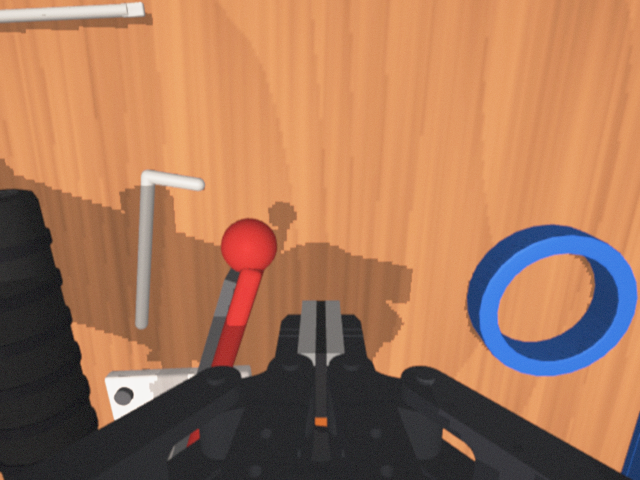

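The lever is back out: the ball is at (249,246), the force is zero and the fingers are clear. Now the second press.

{"op": "send_rows", "data": {"moves": [0, -6, 0, 0, 0, -12, 0, 0, 0, -17, 0, 0, 0, -22, 0, 0, 0, -27, 0, 0, 0, -32, 0, 0, 0, -37, 0, 0, 0, -41, 0, 0]}}

```text
clock: 11.45
tcp_pos: [0.5556, -0.1699, 0.1191]
orientation: [2.185, 2.253, 0.008]
contact_force: [10.3, 6.3, -2.6]
grip_width: -0.0003
```

{"op": "send_rows", "data": {"moves": [0, -2, 0, 0, 0, -4, 0, 0, 0, -6, 0, 0, 0, -8, 0, 0, 0, -9, 0, 0, 0, -10, 0, 0, 0, -10, 0, 0, 0, -10, 0, 0]}}

```text
clock: 12.45
tcp_pos: [0.5479, -0.1692, 0.1193]
orientation: [2.182, 2.253, 0.012]
contact_force: [14.1, 8.0, -6.4]
grip_width: -0.0001
```

{"op": "send_rows", "data": {"moves": [0, -0.5, 0, 0, 0, -0.5, 0, 0, 0, -0.5, 0, 0, 0, -0.5, 0, 0, 0, -0.5, 0, 0, 0, -0.5, 0, 0]}}

```text
clock: 13.2
tcp_pos: [0.5478, -0.1691, 0.1193]
orientation: [2.181, 2.253, 0.013]
contact_force: [15.9, 7.6, -7.1]
grip_width: -0.0004
```

Run:
```python
from bench import r
from h import *
import cv2
o=r.get_obs();print(o["tcp_pos"],o["contact_force"],abs(o["qvel"]).max())
f=r.grab_frame("wrist"); cv2.imwrite("pics/w6.png",f["img"][:,:,::-1])
f=r.grab_frame("scene"); cv2.imwrite("pics/s6.png",f["img"][:,:,::-1])
```

```text
[ 0.54783901 -0.16914303  0.11933214] [15.87281399  7.5697697  -7.09261423] 0.0006407403258927361
```

View pics/w6.png

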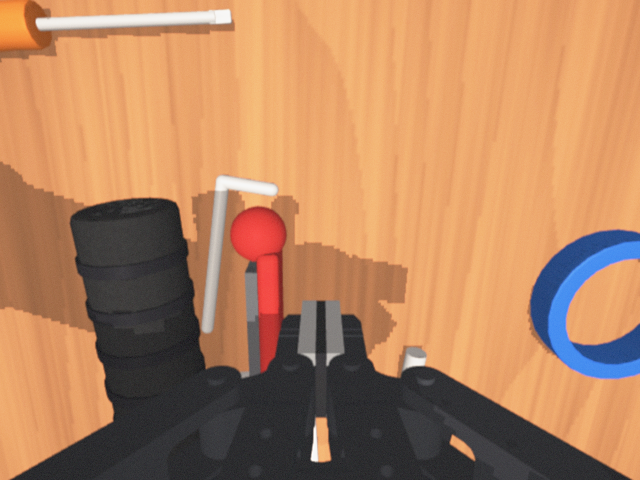

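View pics/s6.png

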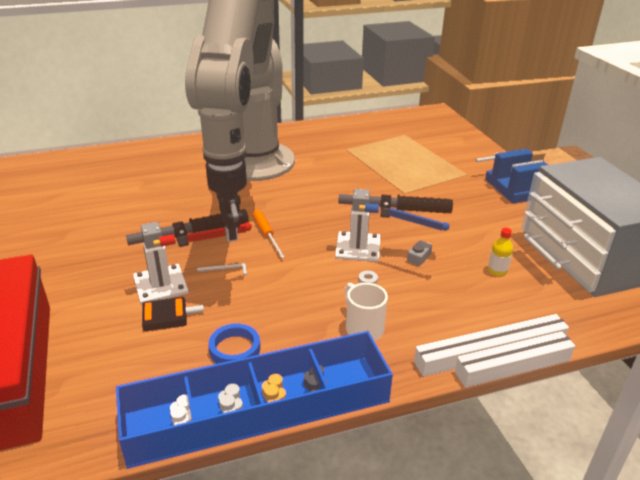

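The ball is at (258,234), the same stop pose as the first stroke, and there is a clear gap to the grip. Nothing else has moved and the blue lever is still out, so I'm handing in.

Run:
```python
from bench import r
r.hand_in()
o=r.get_obs();print(o["clock"],o["tcp_pos"],o["contact_force"])
```

```text
the job is handed in; nothing more can be done
the job is handed in; nothing more can be done
```

I pushed the red lever in to its stop with the backs of the shut fingers, let it come all the way out, then pushed it in again. I handed in while holding it there, at about 13 s on the robot's clock.

**Last checks:**
- **At the stop:** both presses ended at the same tool position (x = 0.548 m). On the first, extra push raised the force without moving the tool. The camera put the lever at about 0.32–0.33 rad both times.
- **Force:** I held it with about 16 N along the push. The highest reading I saw was about 17 N along the push, or about 20 N in total. The force was only read at the end of each move.
- **Return stroke:** the lever was back out with zero force and the fingers clear of it.
- **Surroundings:** in the last pictures the blue lever was out, the loose things looked unmoved, and there was a clear gap between blade and grip.

**What disagreed:**
- **Side force:** the sensor also showed about 7 N sideways and 7 N downwards while holding. I put this down to friction on the face but did not confirm it.
- **Angles:** the lever angles are camera estimates; a fixed offset of 3–6 pixels in the wrist view makes them good to about 0.01 rad.

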